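# Scan a ball on its tray

### The job

Start the scanner's controller by pressing its three keys fully down, one at a time and letting each spring back: first the small round key, then the large round key, then the long bar-shaped key. Then take the sample tray by its carrying handle off the scale and carry it smoothly and level, so that the loose ball stays in its pocket, to the scanner, and finish while holding it still and level with the pocket centred over the glass window and the tray's underside about 60 mm above the glass: do not put it down or let go. Do not touch the ball, and leave everything else on the bench where it is.

Things in the scene. Friction and masses are not known exactly. Their poses are not given: they have to be found in the camera images.
- key_small (a joint): travel of the small round key, m: 0 up, 0.006 fully down (a spring; 1.5 N starts it, 5 N holds it down)
- key_large (a joint): travel of the large round key, same values and spring
- key_bar (a joint): travel of the long bar-shaped key, same values and spring
- key_small_top (a point): centre of the top of the small round key: white cap 16 mm in diameter, on the white controller box (130 x 220 x 40 mm high). The three keys stand in a row along the box's long side, 65 mm apart, in an order that varies. Each cap rises from a flat black plate 46 mm wide and is pressed straight down; the cap tops are 60 mm above the table, 14 mm above the plates. z up
- key_large_top (a point): centre of the top of the large round key: white cap 32 mm in diameter, otherwise like the small one
- key_bar_top (a point): centre of the top of the bar key: white rectangular cap 46 x 18 mm, its long side (x) across the row of keys, otherwise like the small one
- tray: sample tray of plain white plastic, about 0.16 kg without the ball: plate 130 (x) x 90 (y) x 5 mm, origin at the centre of its underside, z up. In its middle a round pocket with a 4 mm high rim, 48 mm inside, holds a loose ball. Over the pocket stands a fixed carrying handle: two posts 14 mm wide at x = -58 and +58 mm and a black crossbar along x, 14 mm thick (y) and 16 mm high, its middle 80 mm above the underside. It starts on the scale
- tray_grip (a point): the point to grasp: middle of the black crossbar of the tray, 80 mm above the tray's underside, straight above the pocket's centre; axes as the tray's (x along the crossbar, so the fingers close along y). 63 mm of free height between the crossbar's underside and the rim ring, 42 mm above the ball
- tray_pocket (a point): centre of the pocket's floor, on the top of the tray's plate, 5 mm above its underside and 75 mm below tray_grip
- ball: loose steel bearing ball, 25 mm in diameter, 64 g, free to roll in the tray's pocket (its frame turns as it rolls)
- ball_center (a point): centre of the ball, 12.5 mm above the pocket floor when it lies there
- scale_pan (a point): centre of the top of the bench scale's square steel pan (150 x 150 mm), 45 mm above the table; the scale is a fixed grey box 170 x 170 mm, z up
- scanner: the scanner: fixed black box 170 x 170 x 60 mm high with a round glass window in an aluminium disc (120 mm) on its top; origin at the centre of its underside, z up
- window (a point): centre of the scanner's glass window (80 mm in diameter), flush with the scanner's top, 60 mm above the table, z up
- driver: bystander: screwdriver lying on the near side of the controller box; leave it
- jar: bystander: small jar, 44 mm in diameter, 60 mm high, on the far side of the controller box; leave it
- beaker: bystander: clear cup, 56 mm in diameter, 65 mm high, on the far side of the scale; leave it
- carton: bystander: carton 60 x 80 x 45 mm high, on the far side of the scanner; leave it
- collar: bystander: steel ring 44 mm in diameter, 20 mm high, lying towards the left side of the table; leave it
- board: bystander: circuit board 70 x 100 mm, up to 18 mm high, lying towards the right side of the table; leave it
- flask: bystander: amber bottle 60 mm in diameter, 150 mm high, standing at the back of the table; leave it

How it is judged (in metres and radians):
On the way, in this order (a step that is already met when the one before it is completed fails the run):
1. the small round key is pressed down, the other two up, the tray still on the scale (value of joint key_small above 0.004 m and value of joint each of key_large, key_bar below 0.0015 m and distance of tray_grip from where it was at the start of the episode below 0.02 m), for 0.04 s.
2. the large round key is pressed down, the other two up, the tray still on the scale (value of joint key_large above 0.004 m and value of joint each of key_small, key_bar below 0.0015 m and distance of tray_grip from where it was at the start of the episode below 0.02 m), for 0.04 s.
3. the long bar-shaped key is pressed down, the other two up, the tray still on the scale (value of joint key_bar above 0.004 m and value of joint each of key_small, key_large below 0.0015 m and distance of tray_grip from where it was at the start of the episode below 0.02 m), for 0.04 s.
4. the tray is lifted clear of the scale by the gripper, ball in its pocket, all keys up (z of tray_pocket in the frame of scale_pan above 0.03 m and contact force between the fingers and tray above 1 N and distance between ball_center and tray_pocket below 0.024 m and value of joint each of key_small, key_large, key_bar below 0.0015 m), for 0.2 s.
At the end, for the whole second after the job is handed in: The gripper holds the tray still and off the scanner: pocket centre within 25 mm of the window's, underside 35 to 85 mm above the glass, tilt under 0.1 rad, speed under 30 mm/s and 0.2 rad/s, ball in the pocket, all keys up (under 1.5 mm) (horizontal distance between tray_pocket and window below 0.025 m and z of tray_pocket in the frame of window between 0.04 and 0.09 m and angle between tray's own z axis and vertical below 0.1 rad and linear speed of tray below 0.03 m/s and angular speed of tray below 0.2 rad/s and distance between ball_center and tray_pocket below 0.024 m and contact force between the fingers and tray above 1 N and contact force between tray and scanner below 0.05 N and value of joint each of key_small, key_large, key_bar below 0.0015 m); the arm keeps its last pose, push and grip.
It fails at once if the ball leaves the tray's pocket (not (distance between ball_center and tray_pocket below 0.024 m)).
It fails at once if the tray is tipped by more than 0.35 rad (angle between tray's own z axis and vertical above 0.35 rad).
It fails at once if the robot touches the ball (contact force between any of the fingers, the arm and ball above 0.1 N).
It fails at once if two keys are down together (over 2 mm) (value of joint each of key_small, key_large above 0.002 m or value of joint each of key_small, key_bar above 0.002 m or value of joint each of key_large, key_bar above 0.002 m).
It fails at once if a bystander is moved by more than 20 mm (distance of any of driver, jar, beaker, carton, collar, board, flask from where it was at the start of the episode above 0.02 m).
It also fails if it takes over 70 s, if anything falls off the work surface, if the arm or the gripper's body presses on something with over 40 N, if the wrist force passes 120 N, or if a joint passes its speed limit or range.

### The arm

A 6-joint arm with a two-finger parallel gripper is mounted at the origin on the work surface. World frame = base frame: x ahead of the robot, y to its left, z up, the work surface at z = 0. Lengths are in m, angles in degrees, forces in N, time in s.
With the tool pointing down it reaches from about 0.425 to 0.925 m from the base axis. Payload 12.5 kg.
Tool frame: the origin (TCP) lies on the front face of the gripper's body, between the roots of the fingers; the fingertips stand 73 mm ahead of it and the grasp point (between the pads) lies env.grasp_offset ahead of it (env.grasp_offset is the distance from the TCP to the grasp point, in m); z points along the fingers, x is the direction in which the jaws open and shut, and the axes are right-handed (so a half turn about z gives the same grasp; the last joint's range is limited). The gripper opens to 85 mm and grips with 20 to 120 N. Pads are 22 mm wide; open, the fingers measure 114 mm over their backs; the gripper's body (76 mm by 85 mm) begins 54 mm behind the grasp point. The pads swing forward as they close: fully open they stand 13 mm farther back than shut.
Start: joints at [-6.05, 28.126, 89.318, -0, 62.55, -6.05], TCP at [0.625, 0, 0.304] pointing down, gripper open.
Joint ranges: [-177.58, 177.58], [-47.91, 125.51], [2.72, 160], [-65.01, 245.01], [3.68, 167.84], [-153.87, 153.87]. Speed limits (degrees/s): [127.2, 127.2, 159.86, 180, 180, 180].

### API

Orientations are given as a 3x3 rotation matrix whose columns are the frame's x, y, z axes.
In Python, from bench import env gives the robot as it stands. Calls block until the motion is done:
- env.reach(position, orientation): joint-space move of the TCP to a pose.
- env.line_to(position, attitude=None, speed=0.15, until_force=None): straight line of the TCP; attitude=None keeps the orientation; speed is the mean speed in m/s. With until_force (N) it stops when the force on the tool has changed by that much, and returns True; else False.
- env.move_j(angles): joint-space move.
- env.set_gripper(opening, newtons=None): finger opening in m; newtons is the grip in N (None keeps the last); returns when the fingers have stopped.
- env.pause(seconds).
- env.ik(position, orientation): joint angles nearest the present ones, or None.
- env.state(): the state.
- env.capture(name): name is "scene" or "side" or "wrist"; returns (picture, depth): 400x640x3 uint8, red, green, blue; 400x640 float32, m along the optical axis (not along the pixel's ray), 0 where there is no reading.
- env.camera_params(name): a dict with "fx", "fy", "cx", "cy" (pixels), "world_to_cam" (4x4, takes a point from world to camera coordinates). Camera axes: x right, y down, z forward; pixel columns grow to the right and rows downward; lengths in m; the calibration is good to about 2 mm. A picture is of the moment at which its call begins: read the wrist's pose just before it. camera_params takes no time and is no camera call; for the wrist camera it gives the pose at the moment of the call.
A pose or a line that the arm cannot do raises env.IKError and nothing moves.
- env.job_done(): hands the job in, once; it reports no verdict.
The state is a dict: "time_s": time; "qpos": joint angles; "qvel": joint speeds; "joint_efforts": joint torques, N m; "tcp_pos": TCP position; "tcp_rot": TCP orientation; "force": force on the tool from outside, world axes, zero at the start; "ft_torque": the same for the moment, N m; "gripper_width": finger opening in m.
Only numpy, scipy, OpenCV 4.12 (cv2) and the standard library are available. Lean on these libraries where they do the work, as an engineer would, in place of code of your own. Each camera call takes 0.05 s, during which the arm holds its last target. There are 200 camera calls.

## Working session

There is one attempt and no reset: what is moved stays moved. The work goes in short steps, each a Python script; the robot and the scene stay as the last script left them, time stands still between calls to the robot, and variables do not carry over. Pictures are saved under pics/ and viewed, about 8 in all and at most 12, crops included, and the job is handed in when it is done.

```bash
ls; mkdir -p pics
cat > h.py <<'E'
import numpy as np, cv2
from bench import env
def cap(n):
    p=env.camera_params(n); im,d=env.capture(n); return p,im,d
def world(p,d):
    v,u=np.mgrid[:d.shape[0],:d.shape[1]]
    c=np.stack([(u-p['cx'])/p['fx']*d,(v-p['cy'])/p['fy']*d,d,np.ones_like(d)],-1)
    w=c@np.linalg.inv(p['world_to_cam']).T
    w[d==0]=np.nan
    return w[...,:3]
def rot(a): # tool down, tool x at angle a (deg) from world x
    a=np.radians(a); c,s=np.cos(a),np.sin(a)
    return np.array([[c,s,0],[s,-c,0],[0,0,-1.]])
E
python3 - <<'E'
from h import *
for n in('scene','side'):
    p,im,d=cap(n); np.savez(n,im=im,d=d,**p); cv2.imwrite(f'pics/{n}.png',im[...,::-1])
    print(n,np.linalg.inv(p['world_to_cam']).round(3).tolist(),p['fx'])
s=env.state(); print(s['tcp_rot'],env.grasp_offset,s['time_s'])
E
```

```text
pics
scene [[-0.341, 0.67, -0.66, 1.414], [0.94, 0.245, -0.236, 0.306], [0.004, -0.701, -0.713, 1.013], [0.0, 0.0, 0.0, 1.0]] 433.60051491421007
side [[-0.995, -0.041, 0.087, 0.453], [-0.095, 0.573, -0.814, 1.183], [-0.017, -0.819, -0.574, 0.926], [0.0, 0.0, 0.0, 1.0]] 387.7125905791723
[[ 9.99999505e-01 -2.15087726e-06 -9.95296645e-04]
 [-2.04248760e-06 -9.99999994e-01  1.08902861e-04]
 [-9.95296873e-04 -1.08900774e-04 -9.99999499e-01]] 0.0539 0.1
```

View pics/scene.png

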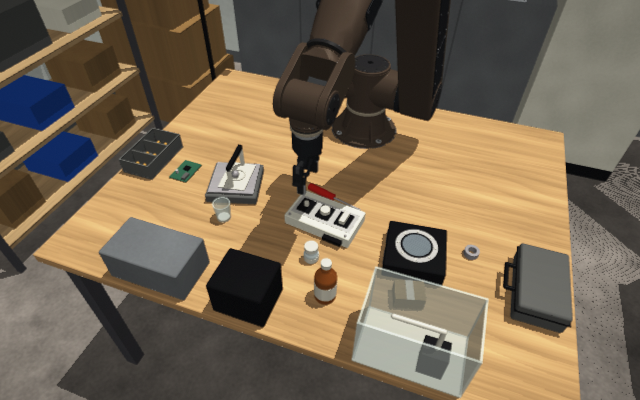

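View pics/side.png

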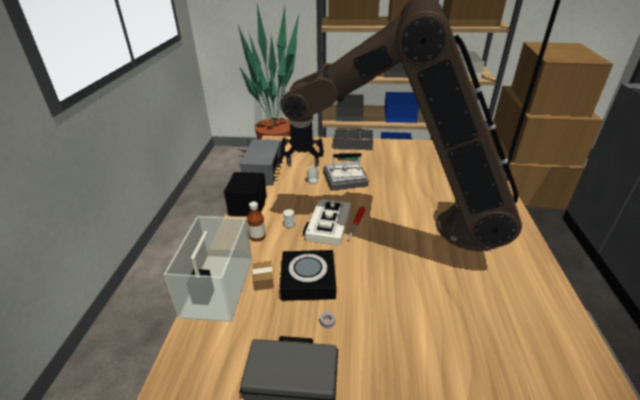

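Scene: scale with the tray at (235,182), controller at (325,215), keys in the middle, scanner window at (415,245). Next I'll take rough positions from depth, then look from the wrist.

Run:
```python
from h import *
f=np.load('scene.npz'); w=world(f,f['d'])
for n,(u,v) in dict(scale=(240,192),handle=(234,160),k1=(307,204),k2=(325,211),k3=(343,220),win=(416,246),beaker=(222,207),jar=(311,250),flask=(325,285),driver=(322,191),carton=(408,292),bin=(375,285)).items():
    print(n,np.nanmedian(w[v-1:v+2,u-1:u+2].reshape(-1,3),0).round(3))
p=env.camera_params('wrist'); T=np.linalg.inv(p['world_to_cam']); s=env.state()
print('cam in tool',(s['tcp_rot'].T if hasattr(s['tcp_rot'],'T') else np.array(s['tcp_rot']).T)@(T[:3,3]-s['tcp_pos']),T[:3,:3].round(2),p['fx'])
p,im,d=cap('wrist'); np.savez('w0',im=im,d=d,**p); cv2.imwrite('pics/w0.png',im[...,::-1])
```

```text
scale [ 0.541 -0.267  0.042]
handle [ 0.491 -0.301  0.13 ]
k1 [ 0.528 -0.039  0.054]
k2 [0.542 0.024 0.059]
k3 [0.557 0.087 0.058]
win [0.585 0.311 0.06 ]
beaker [ 0.606 -0.3    0.026]
jar [0.697 0.037 0.057]
flask [0.816 0.119 0.092]
driver [ 0.424 -0.025  0.023]
carton [0.785 0.32  0.121]
bin [0.787 0.239 0.111]
cam in tool [-0.00060243 -0.08204929 -0.07004473] [[ 1.   -0.    0.  ]
 [-0.   -0.95 -0.32]
 [ 0.    0.32 -0.95]] 307.7047494331088
```

View pics/w0.png

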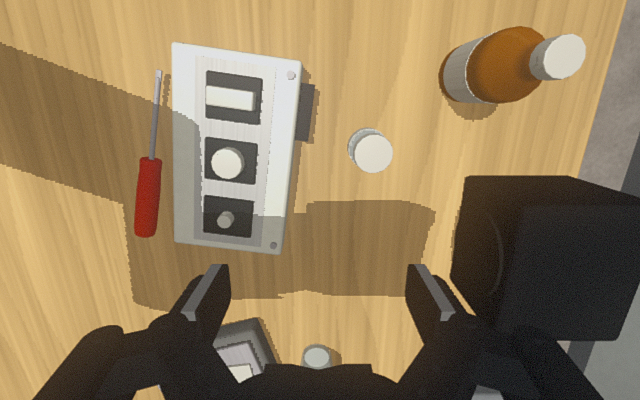

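Wrist view: bar key at (230,97), large round at (227,162), small round at (227,219); driver on the near side at (150,155), jar at (370,150). Next I'll measure the caps, and look at the scanner and the tray from close by.

Run:
```python
from h import *
f=np.load('w0.npz'); w=world(f,f['d'])
for n,(u,v) in dict(bar=(230,97),large=(227,162),small=(227,219)).items():
    m=(abs(w[...,2]-.06)<.007); m[:v-28]=0;m[v+28:]=0;m[:,:u-30]=0;m[:,u+35:]=0
    k,l,st,c=cv2.connectedComponentsWithStats(m.astype('uint8')); 
    i=l[v,u]; P=w[l==i]; r=cv2.minAreaRect((P[:,:2]*1000).astype('f4'))
    print(n,i,len(P),np.median(P,0).round(4),P.mean(0).round(4),r)
for n,(x,y) in dict(win=(.575,.311),tray=(.515,-.28)).items():
    env.reach([x,y+.04,.36],rot(0)); env.pause(.3)
    p,im,d=cap('wrist'); np.savez('w_'+n,im=im,d=d,**p); cv2.imwrite(f'pics/w_{n}.png',im[...,::-1])
print(env.state()['time_s'])
a=cv2.imread('pics/w_win.png');b=cv2.imread('pics/w_tray.png')
cv2.imwrite('pics/two.png',np.hstack([a[:,120:520],b[:,120:520]]))
```

```text
bar 1 934 [0.5395 0.0831 0.0598] [0.5395 0.083  0.0597] ((538.6968994140625, 83.04756927490234), (17.963716506958008, 46.450965881347656), 81.98988342285156)
large 1 750 [0.5307 0.0197 0.0597] [0.5307 0.0196 0.0595] ((530.0482788085938, 19.2026424407959), (31.15204620361328, 30.86590576171875), 72.26730346679688)
small 1 173 [ 0.5217 -0.0442  0.0594] [ 0.5216 -0.0443  0.0589] ((521.018798828125, -44.840824127197266), (15.03668212890625, 14.398665428161621), 0.1778472512960434)
4.3333
```

View pics/two.png

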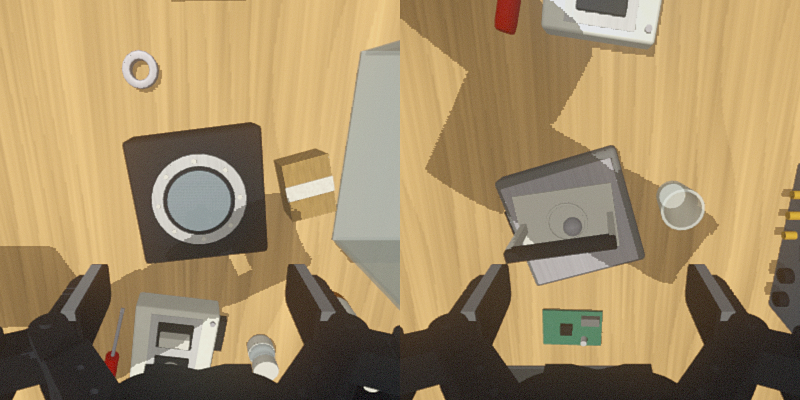

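Left half: the window is at (200,201), i.e. (320,201) in the full image; the carton is right of it and the collar above. Right half: the crossbar runs from (506,253) to (616,240), with the ball in the pocket at (572,226).

Run:
```python
from h import *
f=np.load('w_tray.npz'); w=world(f,f['d'])
def comp(m,u,v):
    k,l,st,c=cv2.connectedComponentsWithStats(m.astype('uint8')); return l==l[v,u]
m=comp((abs(w[...,2]-.133)<.006),280,244); P=w[m]
print('bar top',len(P),P.mean(0).round(4),np.median(P[:,2]),cv2.minAreaRect((P[:,:2]*1000).astype('f4')))
m=(abs(w[...,2]-.05)<.003); m[:,:200]=0;m[:,400:]=0;m[:130]=0; P=w[m&(w[...,0]<.6)]
print('plate-ish',cv2.minAreaRect((P[:,:2]*1000).astype('f4')),np.median(P,0))
m=abs(w[...,2]-.045)<.08; b=w[226,292]; print('ball',b.round(4),w[236,292].round(4))
f=np.load('w_win.npz'); w=world(f,f['d'])
g=cv2.cvtColor(f['im'],cv2.COLOR_RGB2GRAY)
m=comp((g>110)&(abs(w[...,2]-.06)<.01),320,158+3); 
print(m.sum()); c=max(cv2.findContours(m.astype('uint8'),0,1)[0],key=cv2.contourArea)[:,0]
P=w[c[:,1],c[:,0]]; P=P[~np.isnan(P[:,0])]
print('disc',cv2.fitEllipse((P[:,:2]*1000).astype('f4')),np.median(P[:,2]))
m=(abs(w[...,2]-.06)<.008); m=comp(m,320,200); P=w[m]; print('box',cv2.minAreaRect((P[:,:2]*1000).astype('f4')),P.mean(0))
```

```text
bar top 1502 [ 0.4741 -0.3112  0.1322] 0.13252455558865608 ((473.5721740722656, -312.118896484375), (123.81031799316406, 14.789692878723145), 8.520550727844238)
plate-ish ((501.451416015625, -290.9195251464844), (112.01937866210938, 196.12646484375), 88.79231262207031) [ 0.46917137 -0.2961483   0.04982047]
ball [ 0.4829 -0.3085  0.0735] [ 0.4803 -0.3334  0.0494]
2880
disc ((576.1340942382812, 310.2099304199219), (118.26261901855469, 119.74897003173828), 118.81949615478516) 0.05891940864687856
box ((576.2393188476562, 310.00982666015625), (169.1279754638672, 169.55532836914062), 6.826707363128662) [0.57626344 0.31715106 0.05766171]
```

Everything agrees with the given sizes: bar top 132.5 mm against 133, disc 119 mm against 120, key spacing 64.5 mm against 65. Next I'll press the keys.

Run:
```python
from h import *
env.set_gripper(0,60)
R=rot(0); K=dict(small=(.5213,-.0445),large=(.5303,.0194),bar=(.539,.083))
env.reach([*K['small'],.22],R)
for n,(x,y) in K.items():
    env.line_to([x,y,.155],R,speed=.15); env.pause(.1)
    f0=env.state()['force'][2]
    hit=env.line_to([x,y,.123],speed=.02,until_force=8)
    env.pause(.15); s=env.state()
    print(n,hit,'tip z',s['tcp_pos'][2]-.073,np.round(s['tcp_pos'],4),'dF',s['force'][2]-f0,s['gripper_width'])
    env.line_to([x,y,.155],speed=.08); env.pause(.2)
    print(' released dF',env.state()['force'][2]-f0)
env.line_to([x,y,.25])
for a in(98.5,-81.5): print(a,env.ik([.4736,-.312,.125+.0539],rot(a)),env.ik([.576,.31,.254],rot(a)))
print(env.state()['time_s'])
```

```text
small True tip z 0.05359581915970037 [ 0.5213 -0.0445  0.1266] dF 8.326946480510982 0.00019868014231939595
 released dF -0.13998796390168217
large True tip z 0.053614965778732385 [0.5303 0.0194 0.1266] dF 7.839055239816497 0.00013521340257805842
 released dF 0.5394202785999759
bar True tip z 0.053651685423639336 [0.539  0.083  0.1267] dF 7.553465462698028 -8.818088529703453e-06
 released dF 0.23479682473902294
98.5 [-4.00489895e+01  3.24615149e+01  1.04615306e+02 -2.54444375e-14
  4.29231786e+01 -1.38548989e+02] [ 2.25067789e+01  3.32992575e+01  8.80367194e+01 -2.54444375e-14
  5.86640231e+01 -7.59932211e+01]
-81.5 [-4.00489895e+01  3.24615149e+01  1.04615306e+02 -2.54444375e-14
  4.29231786e+01  4.14510105e+01] [ 2.25067789e+01  3.32992575e+01  8.80367194e+01 -2.54444375e-14
  5.86640231e+01  1.04006779e+02]
15.325
```

All three keys bottomed out at 6.4 mm and released. Next I'll hover over the handle and check it from close by.

Run:
```python
from h import *
env.set_gripper(.085)
env.reach([.4736,-.312,.30],rot(-81.5)); env.pause(.3)
p,im,d=cap('wrist'); w=world(p,d); cv2.imwrite('pics/hover.png',im[...,::-1])
m=(abs(w[...,2]-.133)<.007)
k,l,st,c=cv2.connectedComponentsWithStats(m.astype('uint8'))
for i in range(1,k):
    if st[i,4]>200:
        P=w[l==i]; print(st[i],P.mean(0).round(4),cv2.minAreaRect((P[:,:2]*1000).astype('f4')))
```

```text
[ 310  128   18  144 2456] [ 0.4792 -0.3118  0.1328] ((474.19671630859375, -312.55718994140625), (123.29031372070312, 13.956851959228516), 8.424870491027832)
```

View pics/hover.png

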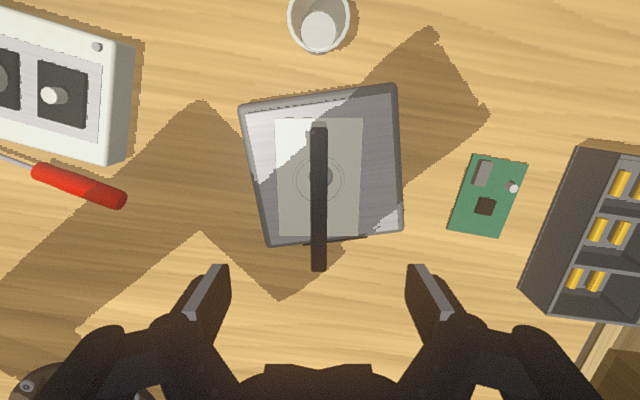

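The bar lies vertically at column 318, centred between the fingers, and the ball is in its pocket beneath. The remeasured centre agrees within 1 mm. Next I'll grasp and make a small lift.

Run:
```python
from h import *
R=rot(-81.5); x,y=.474,-.3125
env.line_to([x,y,.179],R,speed=.1); env.pause(.2)
f0=np.array(env.state()['force'])
env.set_gripper(.005,60); env.pause(.3); print(env.state()['gripper_width'],np.array(env.state()['force'])-f0)
env.line_to([x,y,.255],speed=.04); env.pause(.5); s=env.state()
print(s['gripper_width'],np.array(s['force'])-f0,s['time_s'])
p,im,d=cap('wrist'); np.savez('held',im=im,d=d,**p); cv2.imwrite('pics/held.png',im[...,::-1])
```

```text
0.01276142656284836 [-1.69591758  3.86149053  3.66473814]
0.01311891051125784 [-1.19342406 -0.02405665 -2.9505869 ] 23.0083
```

View pics/held.png

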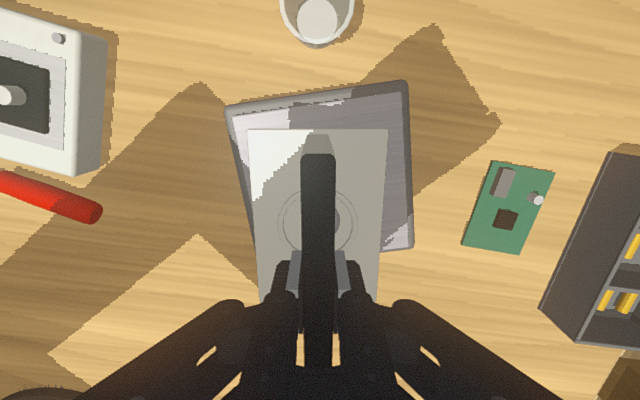

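The tray is held with the ball in the pocket at about (325,220), and the weight reads about 3 N. Next I'll carry it and check level and position.

```bash
cat > chk.py <<'E'
from h import *
def chk(name=None):
    p,im,d=cap('wrist'); w=world(p,d); s=env.state()
    z=s['tcp_pos'][2]-.0539-.075
    m=abs(w[...,2]-z)<.015; m[290:]=0; m[:,:230]=0; m[:,410:]=0
    g=im.min(2)>110
    P=w[m&g]
    for _ in range(4):
        A=np.c_[P[:,:2]-P[:,:2].mean(0),np.ones(len(P))]; c=np.linalg.lstsq(A,P[:,2],rcond=None)[0]
        r=P[:,2]-A@c; P=P[abs(r)<.003]
    print('plate z',c[2].round(4),'expected',z.round(4),'slopes',c[:2].round(4),len(P),'wid',s['gripper_width'],'t',s['time_s'],s['tcp_pos'])
    if name: cv2.imwrite(f'pics/{name}.png',im[...,::-1])
E
python3 - <<'E'
from chk import *
chk()
env.line_to([.576,.310,.255],speed=.07); env.pause(1); chk('end')
p,im,d=cap('side'); cv2.imwrite('pics/end_side.png',cv2.resize(im[180:360,200:440,::-1],None,fx=3,fy=3))
E
```

```text
plate z 0.126 expected 0.1261 slopes [0.0006 0.0043] 13137 wid 0.012696333659373097 t 23.1083 [ 0.47399963 -0.31250814  0.25498428]
plate z 0.1259 expected 0.1261 slopes [0.0007 0.0044] 13074 wid 0.013389719850799581 t 33.3167 [0.57599985 0.31001772 0.25502137]
```

View pics/end.png

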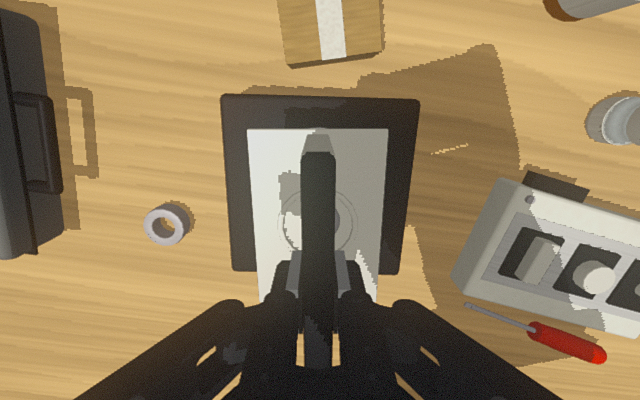

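View pics/end_side.png

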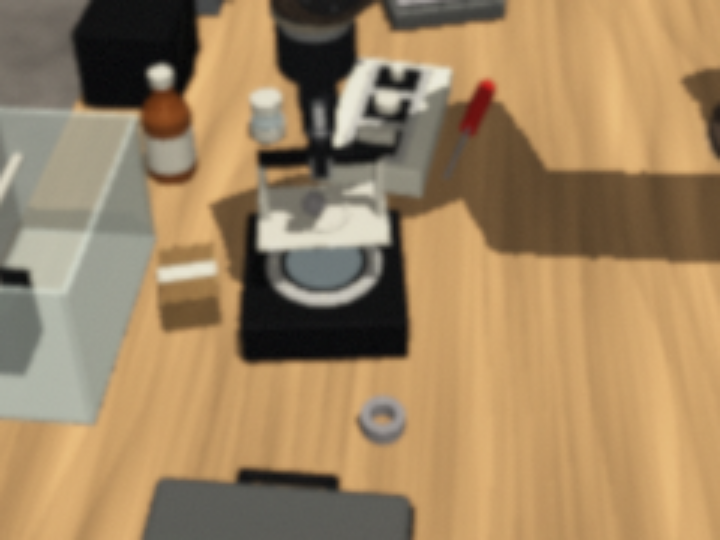

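The tray hangs level over the scanner with the ball in its pocket (side crop (312,202)), and the bystanders are where they were. Handing in.

Run:
```python
from bench import env
env.pause(.5); s=env.state(); print(max(abs(v) for v in s['qvel']),s['gripper_width']); env.job_done()
```

```text
0.09707706741964488 0.012924008533622381
the job is handed in; nothing more can be done
```

The job is handed in, after about 34 s of the 70 s allowed. No verdict was reported.

- **Keys:** I pressed small, large and bar in that order. Each went about 6.4 mm below the nominal 60 mm cap height, at about 8 N. The force fell back to near zero after each release.
- **Carry:** I gripped the tray by its crossbar, lifted it, and carried it level in one straight line to the scanner.
- **Final pose:** The gripper is at the measured window centre (0.576, 0.310). The tray's underside is about 61 mm above the glass and its tilt is under 0.005 rad. The arm was nearly still, with the fastest joint under 0.1 °/s.
- **Ball and bystanders:** The last pictures show the ball in its pocket and the bystanders in view where they were. The beaker, board and scale were out of view in those pictures.

None of my checks failed. The lifted weight read about 3 N against the expected 2.2 N, which I put down to force-sensor drift.

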